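Switch off the hair-straightener stand

TASK

Switch off the hair-straightener stand with your fingertips: gently press the long bar-shaped key right down, keep it down for about two seconds and let it spring up again, and after that gently press the large round key right down and let it spring up, so that the stand is locked off. Leave the square key and the small round key unpressed, do not have two keys down together, and leave the straightener and everything else on the counter where it is; pick nothing up.

Things in the scene. Friction and masses are not known exactly. Their poses are not given: they have to be found in the camera images.
- stand: Black aluminium stand for a hair straightener, fixed to the counter: a base 150 mm deep (x) by 230 mm wide (y), 30 mm high, its flat top being the deck. Origin at the centre of its underside, on the counter; its x axis points to its rear, where two cradles centred at x = +45 mm, y = +-85 mm hold the straightener; the keys are in front of it. It stands turned by up to 0.3 rad either way, at the left or the right.
- bar_key_top (a point): One of the four plain aluminium keys, 50 mm apart centre to centre in one row along the stand's y axis, on the front deck, 35 mm from the stand's centre towards its front (x = -35 mm in the stand's frame). The order of the keys in the row varies. The long bar key: 46 mm long along the stand's x, 16 mm wide. Its position is the centre of the key's top face, z up, 40 mm above the counter when the key is up (10 mm above the deck).
- bar_key (a joint): The long bar key. Travel in m: 0 = up, 0.006 = fully down. Spring-loaded: starts to move at about 1.5 N, fully down at about 4 N, springs back up when let go.
- round_key_top (a point): One of the four plain aluminium keys, 50 mm apart centre to centre in one row along the stand's y axis, on the front deck, 35 mm from the stand's centre towards its front (x = -35 mm in the stand's frame). The order of the keys in the row varies. The large round key, 34 mm in diameter. Its position is the centre of the key's top face, z up, 40 mm above the counter when the key is up (10 mm above the deck).
- round_key (a joint): The large round key. Travel in m: 0 = up, 0.006 = fully down. Spring-loaded: starts to move at about 1.5 N, fully down at about 4 N, springs back up when let go.
- square_key_top (a point): One of the four plain aluminium keys, 50 mm apart centre to centre in one row along the stand's y axis, on the front deck, 35 mm from the stand's centre towards its front (x = -35 mm in the stand's frame). The order of the keys in the row varies. The square key, 24 by 24 mm; to be left alone. Its position is the centre of the key's top face, z up, 40 mm above the counter when the key is up (10 mm above the deck).
- square_key (a joint): The square key. Travel in m: 0 = up, 0.006 = fully down. Spring-loaded: starts to move at about 1.5 N, fully down at about 4 N, springs back up when let go.
- small_key_top (a point): One of the four plain aluminium keys, 50 mm apart centre to centre in one row along the stand's y axis, on the front deck, 35 mm from the stand's centre towards its front (x = -35 mm in the stand's frame). The order of the keys in the row varies. The small round key, 14 mm in diameter; to be left alone. Its position is the centre of the key's top face, z up, 40 mm above the counter when the key is up (10 mm above the deck).
- small_key (a joint): The small round key. Travel in m: 0 = up, 0.006 = fully down. Spring-loaded: starts to move at about 1.5 N, fully down at about 4 N, springs back up when let go.
- straightener: Black cordless hair straightener lying loose in the stand's cradles, along the stand's y: 270 mm long, 34 mm wide, 26 mm high, its underside 50 mm and its top 76 mm above the counter. Origin at the centre of its underside.
- jar: Orange ceramic jar with a knobbed lid in one piece, 88 mm in diameter, 116 mm high, loose, in front of the perfume tray (on the robot's side). Origin at the centre of its underside.
- tray: Glass perfume tray, fixed, 160 mm (x) by 220 mm (y), 18 mm high, beside the stand. Origin at the centre of its underside.
- tall_flacon: Round amber perfume flacon, 46 mm in diameter, 112 mm high, loose on the tray. Origin at the centre of its underside.
- square_flacon: Flat square perfume flacon, 34 by 56 mm, 88 mm high with its cap, loose on the tray. Origin at the centre of its underside.
- hairbrush: Wooden hairbrush lying bristles up, crosswise near the counter's far edge, 235 mm long, 62 mm wide, 31 mm high. Origin on its underside, half-way along its length; its x axis points to the head.
- compact: Round brass powder compact, 70 mm in diameter, 17 mm high, loose on the counter in front of the stand (on the robot's side). Origin at the centre of its underside.
- lipstick: Closed black lipstick standing upright in front of the stand, 21 mm in diameter, 72 mm high, loose. Origin at the centre of its underside.
Mind the look-alikes: they are no part of the job. What is shaped like the tall_flacon but purple or red is not meant.

How it is judged:
On the way, in this order (a step that is already met when the one before it is completed fails the run):
1. the long bar key is held fully down (at least 4.5 mm of its 6 mm) for 1.5 s without a break (value of joint bar_key above 0.0045 m), for 1.5 s.
2. the bar key is let up again (value of joint bar_key below 0.0015 m), for 0.1 s.
3. the large round key is pressed fully down (at least 4.5 mm) (value of joint round_key above 0.0045 m), for 0.1 s.
At the end, for the whole second after the job is handed in: All four keys are up (within 1.5 mm), and the straightener, jar, flacons, hairbrush, compact and lipstick are at rest within 12 mm of where they began (value of joint each of bar_key, round_key, square_key, small_key below 0.0015 m and distance of each of straightener, jar, tall_flacon, square_flacon, hairbrush, compact, lipstick from where it was at the start of the episode below 0.012 m and linear speed of each of straightener, jar, tall_flacon, square_flacon, hairbrush, compact, lipstick below 0.02 m/s); the robot touches nothing.
It fails at once if the square key or the small round key is pressed (more than 2 mm) (value of joint any of square_key, small_key above 0.002 m).
It fails at once if the bar key and the large round key are down together (both more than 2 mm) (value of joint each of bar_key, round_key above 0.002 m).
It fails at once if the stand or a key is pushed harder than 30 N (contact force between any of the arm, the fingers and stand above 30 N or contact force between any of the fingers, the arm and bar_key above 30 N or contact force between any of the fingers, the arm and round_key above 30 N).
It fails at once if the straightener, jar, a flacon, the hairbrush, the compact or the lipstick is lifted or moved more than 12 mm (distance of any of straightener, jar, tall_flacon, square_flacon, hairbrush, compact, lipstick from where it was at the start of the episode above 0.012 m).
It also fails if it takes over 42 s, if anything falls off the work surface, if the arm or the gripper's body presses on something with over 40 N, if the wrist force passes 120 N, or if a joint passes its speed limit or range.

ROBOT

A 6-joint arm with a two-finger parallel gripper is mounted at the origin on the work surface. World frame = base frame: x ahead of the robot, y to its left, z up, the work surface at z = 0. Lengths are in m, angles in rad, forces in N, time in s.
With the tool pointing down it reaches from about 0.375 to 0.9 m from the base axis. Payload 3.1 kg.
Tool frame: the origin (TCP) lies between the finger pads; the fingertips stand 11 mm ahead of it and the grasp point (between the pads) lies 8 mm behind it; z points along the fingers, y is the line along which they close (so a half turn about z gives the same grasp; the last joint's range is limited). The gripper opens to 87 mm and grips with 3 to 60 N. Pads are 19 mm wide; open, the fingers measure 117 mm over their backs; the gripper's body (75 mm by 190 mm) begins 51 mm behind the grasp point.
Start: joints at [-1.294, 0.527, 1.433, -0, 1.181, -0.178], TCP at [0.275, -0.561, 0.234] pointing down, gripper open.
Joint ranges: [-3.08, 3.08], [-0.75, 2.2], [0.22, 2.44], [-1.43, 4.57], [0, 2.65], [-2.85, 2.85]. Speed limits (rad/s): [2.79, 2.79, 3.14, 3.14, 3.14, 3.14].

INTERFACE

Orientations are given as a unit quaternion [x, y, z, w].
In Python, from rig import robot gives the robot as it stands.
- The arm moves only by the tool move_arm, never from a script. Its argument "moves" is text: rows parted by semicolons, each of 7 numbers parted by spaces: the shift along the tool's x, y, z in units of 100 mm (1.0 is 100 mm), then the turn, a rotation vector about the tool's x, y, z in units of 90 degrees (1.0 is 90 degrees), then the opening, from 0 (shut) to 1 (fully open). A call has 1 to 12 rows; each row is the pose to reach, as a shift and turn from the pose commanded when the call began, along the tool's axes at that moment; what a row does not reach only later rows make up. A row lasts 1/10 s, in which the tool goes at most 50 mm and 8.59 degrees, less where a joint would pass 70% of its speed; a pose out of reach is approached as far as the arm can. A call with a number of a shift or a turn outside -1 to 1 is refused whole. A call with a gripper value outside its range is refused whole. The fingers move at their own pace and stop on an object; "squeeze" is the grip in N (left out, the last holds). Time passes only in rows, so rows that repeat a pose let the fingers close. It gives the time, the measured TCP pose, the force, the opening and the grip force at its end, in the units of the state.
- robot.get_obs(): the state, without advancing time (a new reading comes with each control period).
- robot.camera(name): name is "side" or "top"; returns a dict with "image" (400x640x3 uint8, red, green, blue), "intrinsics" (3x3 intrinsics, pixels), "extrinsics" (4x4, takes a point from world to camera coordinates). Camera axes: x right, y up, looking along -z (the intrinsics and any distortion apply to the point x, -y, -z); pixel columns grow to the right and rows downward; lengths in m; the calibration is good to about 2 mm. A picture is of the moment at which its call begins. There is no depth.
- robot.hand_in(): hands the job in; it is judged then, once.
The state is a dict: "time": time; "q": joint angles; "joint_velocities": joint speeds; "joint_torque": joint torques, N m; "position": TCP position; "tool_rot": TCP orientation; "ft_force": force on the tool from outside, world axes, zero at the start; "moment": the same for the moment, N m; "grip_width": finger opening in m; "grip_force": force on a finger pad.
Only numpy, scipy, OpenCV 4.12 (cv2) and the standard library are available. Lean on these libraries where they do the work, as an engineer would, in place of code of your own. Each camera call takes 0.05 s, during which the arm holds its last target. There are 200 camera calls.

## Working session

There is one attempt and no reset: what is moved stays moved. The work goes in short steps, Python scripts to look and compute and a tool call to move; the robot and the scene stay as the last step left them, time stands still between calls to the robot, and variables do not carry over. Pictures are saved under pics/ and viewed, at most 10 in all, crops included, and the job is handed in when it is done.

Besides the shell and the picture viewer there is one more tool, called in YAML: its name, and indented under it one key for each argument. move_arm: Moves the arm, as the interface text tells. Shifts and turns lie within -1 to 1; 1 stands for 100 mm of shift or 90 degrees of turn. Its arguments: {"type":"object","properties":{"moves":{"type":"string"},"squeeze":{"type":"number"}},"required":["moves"]}

```bash
mkdir -p pics; cat > h.py <<'E'
import numpy as np, cv2
from rig import robot
def ray(c,u,v):
    K=np.array(c["intrinsics"]);E=np.array(c["extrinsics"])
    d=np.linalg.inv(K)@[u,v,1]; d=np.array([d[0],-d[1],-d[2]])
    R=E[:3,:3]; return -R.T@E[:3,3], R.T@d
def onz(c,u,v,z):
    o,d=ray(c,u,v); return o+d*(z-o[2])/d[2]
def proj(c,p):
    E=np.array(c["extrinsics"]);q=E[:3,:3]@p+E[:3,3];q=np.array(c["intrinsics"])@[q[0],-q[1],-q[2]];return q[:2]/q[2]
E
python3 - <<'E'
from h import *
import pickle
for n in("top","side"):
    c=robot.camera(n);pickle.dump(c,open(n+".pkl","wb"));cv2.imwrite(f"pics/{n}0.png",c["image"][:,:,::-1])
    print(c["intrinsics"],c["extrinsics"])
o=robot.get_obs();print(o["time"],o["position"],o["tool_rot"])
E
```

```text
[[471.00021601   0.         316.44279616]
 [  0.         471.00021601 200.78871525]
 [  0.           0.           1.        ]] [[-0.01604313 -0.99966584 -0.02026864 -0.04665292]
 [ 0.98877021 -0.01887404  0.14824725 -0.58315458]
 [-0.14858027 -0.01766268  0.9887426  -1.03753166]
 [ 0.          0.          0.          1.        ]]
[[434.62036923   0.         317.10891579]
 [  0.         434.62036923 211.28845272]
 [  0.           0.           1.        ]] [[-0.89190123 -0.45214824  0.00861139  0.4655305 ]
 [ 0.29727349 -0.57183503  0.76461309 -0.26408942]
 [-0.34079417  0.68451929  0.64443205 -0.73339534]
 [ 0.          0.          0.          1.        ]]
0.1 [ 0.27440012 -0.56083627  0.23266251] [ 9.74254260e-01  2.25449940e-01 -3.84363884e-05 -9.80031258e-04]
```

View pics/top0.png

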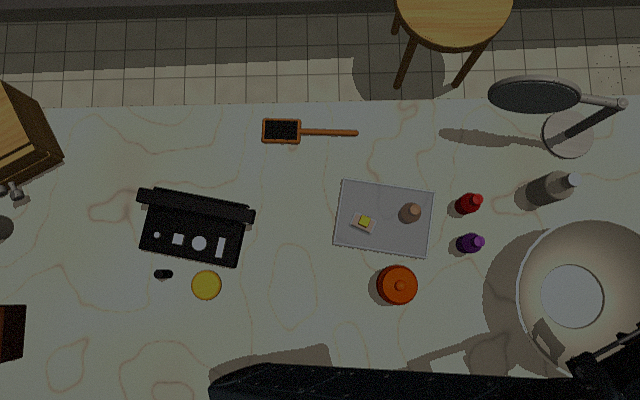

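View pics/side0.png

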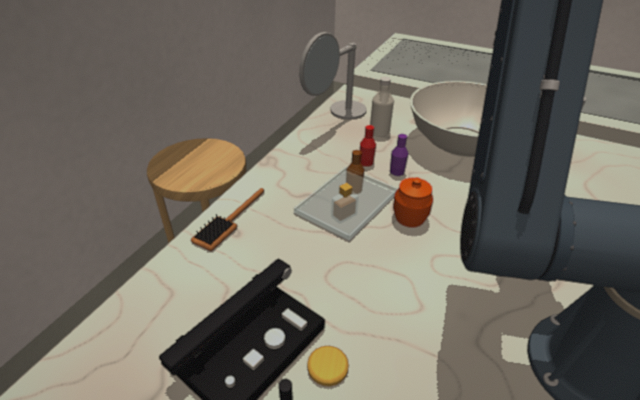

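The top view shows the stand at the left, with its bright keys in a row: small round (157,235), square (178,239), large round (199,243) and bar (221,247). The compact is at (206,285), the lipstick at (163,273) and the jar at (397,285). The side view has the same order: small (230,381), square (253,358), round (275,338), bar (294,319).

Next I measure the key centres and make an enlarged crop to confirm them.

```bash
python3 - <<'E'
from h import *
import pickle
from scipy.optimize import least_squares
T=pickle.load(open("top.pkl","rb"));S=pickle.load(open("side.pkl","rb"))
def blobs(c,box,th):
    x0,y0,x1,y1=box;g=cv2.cvtColor(c["image"],cv2.COLOR_RGB2GRAY)[y0:y1,x0:x1]
    n,l,s,ce=cv2.connectedComponentsWithStats((g>th).astype(np.uint8))
    return [(ce[i]+[x0,y0],s[i,4]) for i in range(1,n) if 10<s[i,4]<500]
bt=sorted(blobs(T,(147,226,236,262),90),key=lambda b:b[0][0]);bs=sorted(blobs(S,(215,305,310,390),110),key=lambda b:b[0][0])
print("T",bt);print("S",bs)
P=[]
for b in bt: p=onz(T,*b[0],.04);P.append(p);print("top",p.round(4))
for b in bs: p=onz(S,*b[0],.04);print("side",p.round(4))
P=np.array(P);d=P[-1]-P[0];print("row dir",d,np.linalg.norm(d),"yaw",np.arctan2(d[0],-d[1]))
for nm,u,v,z in(("compact",206,285,.017),("lipstick top",158,273,.072),("lip top2",170,273,.072)):print(nm,onz(T,u,v,z))
a=cv2.resize(T["image"][180:300,125:265],None,fx=4,fy=4,interpolation=cv2.INTER_CUBIC)
cv2.imwrite("pics/crop.png",cv2.convertScaleAbs(a[:,:,::-1],alpha=1.5))
E
```

```text
T [(array([156.19230769, 234.19230769]), np.int32(26)), (array([163.09090909, 258.09486166]), np.int32(253)), (array([177.52083333, 238.29166667]), np.int32(96)), (array([198.57763975, 242.60248447]), np.int32(161)), (array([219.88188976, 247.07874016]), np.int32(127))]
S [(array([216.42857143, 306.14285714]), np.int32(14)), (array([229.41176471, 379.92647059]), np.int32(68)), (array([252.74883721, 357.70232558]), np.int32(215)), (array([274.18213058, 336.64261168]), np.int32(291)), (array([293.86915888, 317.75700935]), np.int32(214))]
top [0.5123 0.3117 0.04  ]
top [0.4576 0.2941 0.04  ]
top [0.502  0.2623 0.04  ]
top [0.4914 0.2137 0.04  ]
top [0.4803 0.1647 0.04  ]
side [0.6179 0.2088 0.04  ]
side [0.5149 0.3131 0.04  ]
side [0.504  0.2649 0.04  ]
side [0.4937 0.2156 0.04  ]
side [0.4829 0.1673 0.04  ]
row dir [-0.03194973 -0.14702851  0.        ] 0.15045985621096744 yaw -0.21397631500977807
compact [0.39522968 0.20067466 0.017     ]
lipstick top [0.42416709 0.29319756 0.072     ]
lip top2 [0.42374318 0.26667246 0.072     ]
```

View pics/crop.png

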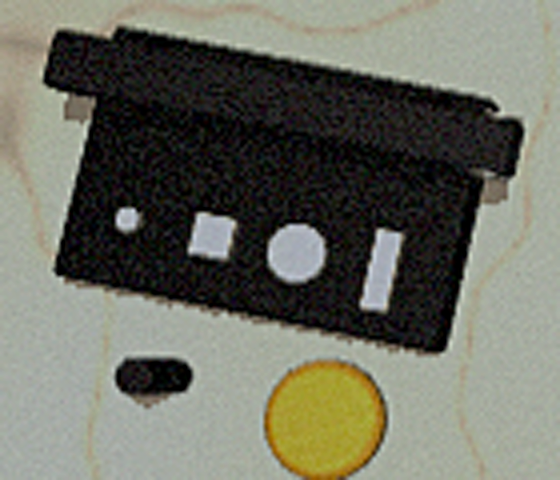

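In the crop, the bar is at (381,270), the large round key at (296,252), the square at (210,237) and the small round at (127,220). The elongated key is the bar and the larger disc is the large round key, so both targets are clear. Averaging the two views gives bar ≈ (0.4816, 0.166), round ≈ (0.4926, 0.2147) and stand yaw ≈ -0.214. Now I close the fingers and travel at height.

move_arm:
  moves: "0.25 -0.28 0 0 0 0 0; 0.55 -0.6 0 0 0 0 0; 0.85 -0.95 0 0 0 0 0"
  squeeze: 10

```text
time: 0.4
position: [0.3092, -0.4377, 0.2329]
tool_rot: [0.974, 0.225, 0.0, -0.0]
ft_force: [0.4, 0.6, -0.5]
grip_width: 0.0704
grip_force: 0.0
```

move_arm:
  moves: "0.25 -0.28 0 0 0 0 0; 0.55 -0.6 0 0 0 0 0; 0.85 -0.95 0 0 0 0 0"

```text
time: 0.7
position: [0.3441, -0.3147, 0.2334]
tool_rot: [0.974, 0.225, 0.0, 0.0]
ft_force: [0.9, -0.4, -0.6]
grip_width: 0.0468
grip_force: 0.0
```

move_arm:
  moves: "0.25 -0.28 0 0 0 0 0; 0.55 -0.6 0 0 0 0 0; 0.85 -0.95 0 0 0 0 0"

```text
time: 1.0
position: [0.3788, -0.1921, 0.2335]
tool_rot: [0.974, 0.225, 0.0, 0.0]
ft_force: [0.7, 0.2, 0.6]
grip_width: 0.0233
grip_force: 0.0
```

move_arm:
  moves: "0.25 -0.28 0 0 0 0 0; 0.55 -0.6 0 0 0 0 0; 0.85 -0.95 0 0 0 0 0"

```text
time: 1.3
position: [0.4134, -0.0693, 0.2335]
tool_rot: [0.974, 0.225, 0.0, 0.0]
ft_force: [0.5, 0.1, 0.1]
grip_width: 0.0026
grip_force: 0.0
```

move_arm:
  moves: "0.25 -0.28 0 0 0 0 0; 0.55 -0.6 0 0 0 0 0; 0.85 -0.95 0 0 0 0 0; 0.85 -0.95 0 0 0 0 0"

```text
time: 1.7
position: [0.4481, 0.0567, 0.2335]
tool_rot: [0.973, 0.229, 0.0, -0.001]
ft_force: [-0.4, -0.2, 0.3]
grip_width: 0.0008
grip_force: 0.0
```

move_arm:
  moves: "0.2 -0.2 0 0 0 -0.08 0; 0.4 -0.4 0 0 0 -0.17 0; 0.6 -0.6 0 0 0 -0.26 0; 0.78 -0.83 0 0 0 -0.35 0; 0.78 -0.83 0 0 0 -0.44 0; 0.78 -0.83 0 0 0 -0.53 0; 0.78 -0.83 0 0 0 -0.574 0; 0.78 -0.83 0 0 0 -0.574 0; 0.78 -0.83 0.6 0 0 -0.574 0; 0.78 -0.83 1 0 0 -0.574 0; 0.78 -0.83 1 0 0 -0.574 0; 0.78 -0.83 1 0 0 -0.574 0"

```text
time: 2.9
position: [0.4809, 0.1603, 0.1332]
tool_rot: [0.779, 0.627, -0.001, -0.001]
ft_force: [0.7, -0.5, 0.5]
grip_width: 0.0002
grip_force: 0.0
```

```bash
python3 - <<'E'
from h import *
from scipy.spatial.transform import Rotation as R
o=robot.get_obs();p=np.array(o["position"]);M=R.from_quat(o["tool_rot"]).as_matrix()
print(o["time"],p,o["ft_force"],"\n",M.round(3))
for n,t in(("bar",(.4816,.166,.051)),("round",(.4926,.2147,.051))):print(n,(M.T@(np.array(t)-p)*10).round(3))
for n in("top","side"):
    c=robot.camera(n);u,v=[int(x) for x in proj(c,np.array([.4816,.166,.06]))]
    x0,y0=max(u-70,0),max(v-60,0)
    cv2.imwrite(f"pics/{n}1.png",cv2.resize(c["image"][y0:v+60,x0:u+70,::-1],None,fx=4,fy=4))
    print(n,x0,y0,proj(c,p+M[:,2]*.011))
E
```

```text
2.9 [0.48093866 0.16034496 0.13321748] [ 0.74827087 -0.49704624  0.5056613 ] 
 [[ 0.214  0.977 -0.003]
 [ 0.977 -0.214 -0.   ]
 [-0.001 -0.003 -1.   ]]
bar [ 0.057 -0.004  0.822]
round [ 0.557 -0.     0.822]
top 147 186 [213.24162989 244.77882045]
side 224 250 [295.7459905  284.48539707]
```

View pics/side1.png

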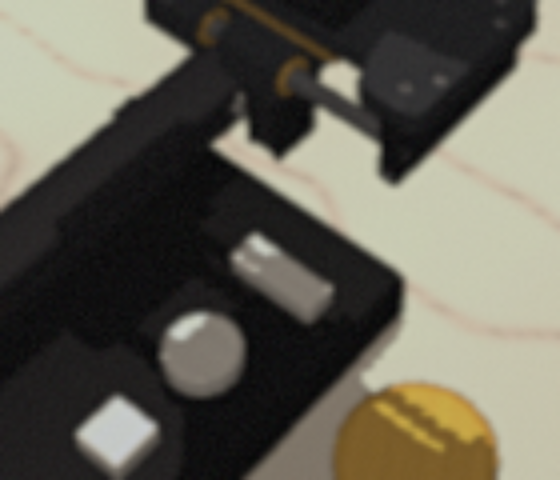

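The side crop shows the closed fingertip at about (280,150), matching its projected position of (287,138), with the bar below it at (283,280). A lower gripper part shows at (392,183). I'll check that part's height before going down, because the opposite end of the gripper passes over the straightener.

```bash
python3 - <<'E'
from h import *
from scipy.spatial.transform import Rotation as R
o=robot.get_obs();p=np.array(o["position"]);M=R.from_quat(o["tool_rot"]).as_matrix()
c=robot.camera("side")
for n,(u,v) in(("block",(322,295.75)),("tip",(293.7,289.5))):
    for off in(-.037,0,.037):
        O,d=ray(c,u,v);s=(off-M[:,0]@(O-p))/(M[:,0]@d);print(n,off,(M.T@(O+d*s-p)*1000).round(0))
cv2.imwrite("pics/side2.png",cv2.resize(c["image"][130:400,150:450,::-1],None,fx=2,fy=2,interpolation=cv2.INTER_CUBIC))
E
```

```text
block -0.037 [-37. -29.  55.]
block 0 [ -0. -57.  -2.]
block 0.037 [ 37. -86. -60.]
tip -0.037 [-37.  36.  90.]
tip 0 [-0.  2. 29.]
tip 0.037 [ 37. -33. -33.]
```

View pics/side2.png

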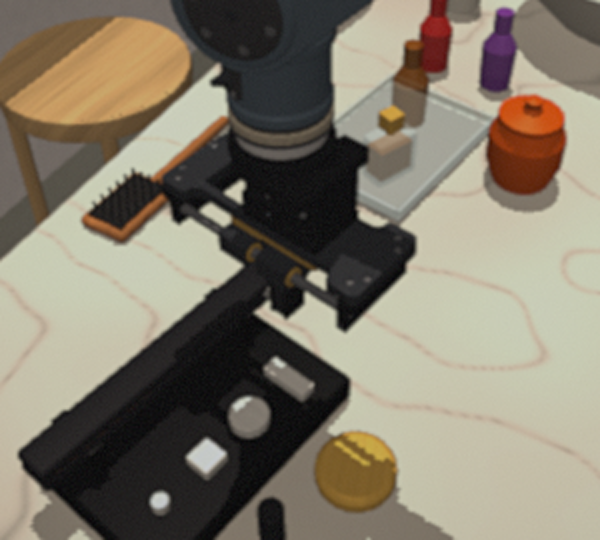

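View pics/top1.png

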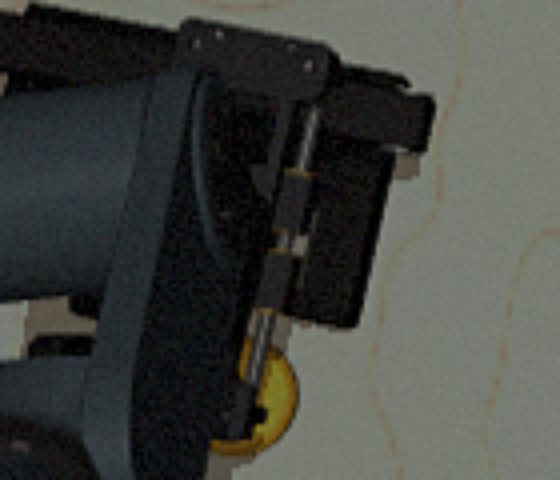

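The wider side view shows the fingers shut, with the gripper's end plates about 60 mm above the TCP. In the press pose they stay roughly 29 mm above the straightener. The top view agrees: fingers over the stand, and only the higher body over the compact. Now down onto the bar.

move_arm:
  moves: "0.055 0 0.3 0 0 0 0; 0.055 0 0.6 0 0 0 0; 0.055 0 0.75 0 0 0 0; 0.055 0 0.78 0 0 0 0; 0.055 0 0.8 0 0 0 0; 0.055 0 0.8 0 0 0 0"

```text
time: 3.65
position: [0.4838, 0.1663, 0.0552]
tool_rot: [0.779, 0.627, 0.002, 0.001]
ft_force: [0.0, -0.0, 0.3]
grip_width: 0.0002
grip_force: 0.0
```

move_arm:
  moves: "0 0 0.01 0 0 0 0; 0 0 0.02 0 0 0 0; 0 0 0.03 0 0 0 0; 0 0 0.04 0 0 0 0; 0 0 0.05 0 0 0 0; 0 0 0.05 0 0 0 0"

```text
time: 4.25
position: [0.4829, 0.1662, 0.0486]
tool_rot: [0.779, 0.627, 0.0, 0.0]
ft_force: [0.5, -0.2, 2.3]
grip_width: 0.0006
grip_force: 1.3
```

move_arm:
  moves: "0 0 0.01 0 0 0 0; 0 0 0.02 0 0 0 0; 0 0 0.03 0 0 0 0; 0 0 0.035 0 0 0 0; 0 0 0.035 0 0 0 0"

```text
time: 4.75
position: [0.4829, 0.1662, 0.0454]
tool_rot: [0.779, 0.627, 0.0, 0.0]
ft_force: [-0.2, 0.5, 6.4]
grip_width: 0.0007
grip_force: 2.9
```

6.4 N is above the 4 N needed for full travel, so the bar is fully down. I hold for 2 s.

move_arm:
  moves: "0 0 0 0 0 0 0; 0 0 0 0 0 0 0; 0 0 0 0 0 0 0; 0 0 0 0 0 0 0; 0 0 0 0 0 0 0; 0 0 0 0 0 0 0; 0 0 0 0 0 0 0; 0 0 0 0 0 0 0; 0 0 0 0 0 0 0; 0 0 0 0 0 0 0"

```text
time: 5.75
position: [0.4829, 0.1662, 0.0454]
tool_rot: [0.779, 0.627, 0.0, 0.0]
ft_force: [0.7, 0.4, 6.1]
grip_width: 0.0008
grip_force: 2.9
```

move_arm:
  moves: "0 0 0 0 0 0 0; 0 0 0 0 0 0 0; 0 0 0 0 0 0 0; 0 0 0 0 0 0 0; 0 0 0 0 0 0 0; 0 0 0 0 0 0 0; 0 0 0 0 0 0 0; 0 0 0 0 0 0 0; 0 0 0 0 0 0 0; 0 0 0 0 0 0 0"

```text
time: 6.75
position: [0.4829, 0.1662, 0.0454]
tool_rot: [0.779, 0.627, 0.0, 0.0]
ft_force: [0.6, 0.1, 6.2]
grip_width: 0.0004
grip_force: 2.9
```

move_arm:
  moves: "0 0 -0.06 0 0 0 0; 0 0 -0.12 0 0 0 0; 0 0 -0.3 0 0 0 0; 0 0 -0.4 0 0 0 0; 0.25 0.01 -0.4 0 0 0 0; 0.5 0.01 -0.4 0 0 0 0; 0.5 0.01 -0.4 0 0 0 0; 0.5 0.01 -0.4 0 0 0 0"

```text
time: 7.55
position: [0.4933, 0.2148, 0.0849]
tool_rot: [0.778, 0.628, -0.001, -0.0]
ft_force: [0.0, -1.3, 0.2]
grip_width: 0.0004
grip_force: 0.0
```

```bash
python3 - <<'E'
from h import *
from scipy.spatial.transform import Rotation as R
o=robot.get_obs();p=np.array(o["position"]);M=R.from_quat(o["tool_rot"]).as_matrix()
print(o["time"],p,o["ft_force"],(M.T@(np.array((.4926,.2147,.051))-p)*10).round(3))
E
```

```text
7.55 [0.49327061 0.21482863 0.08491944] [ 0.04042187 -1.3086881   0.19421879] [-0.002 -0.006  0.339]
```

move_arm:
  moves: "0 0 0.15 0 0 0 0; 0 0 0.27 0 0 0 0; 0 0 0.31 0 0 0 0; 0 0 0.33 0 0 0 0; 0 0 0.345 0 0 0 0; 0 0 0.36 0 0 0 0; 0 0 0.37 0 0 0 0; 0 0 0.38 0 0 0 0; 0 0 0.38 0 0 0 0"

```text
time: 8.45
position: [0.4939, 0.2147, 0.0472]
tool_rot: [0.779, 0.628, -0.0, 0.0]
ft_force: [-2.1, -2.0, 3.3]
grip_width: 0.0004
grip_force: 1.6
```

move_arm:
  moves: "0 0 0.01 0 0 0 0; 0 0 0.018 0 0 0 0; 0 0 0.018 0 0 0 0; 0 0 0.018 0 0 0 0"

```text
time: 8.85
position: [0.494, 0.2148, 0.0454]
tool_rot: [0.779, 0.627, -0.0, -0.0]
ft_force: [-1.3, -2.5, 5.4]
grip_width: 0.0005
grip_force: 2.5
```

move_arm:
  moves: "0 0 0.004 0 0 0 0; 0 0 0.004 0 0 0 0; 0 0 0.004 0 0 0 0; 0 0 0.004 0 0 0 0"

```text
time: 9.25
position: [0.494, 0.2148, 0.0454]
tool_rot: [0.779, 0.627, -0.0, 0.0]
ft_force: [-3.0, -1.6, 7.4]
grip_width: 0.0004
grip_force: 3.8
```

move_arm:
  moves: "0 0 -0.06 0 0 0 0; 0 0 -0.12 0 0 0 0; 0 0 -0.4 0 0 0 0; 0 0 -0.8 0 0 0 0; 0 0 -1 0 0 0 0; 0 0 -1 0 0 0 0; 0 0 -1 0 0 0 0; 0 0 -1 0 0 0 0"

```text
time: 10.05
position: [0.4935, 0.2148, 0.1439]
tool_rot: [0.779, 0.627, -0.001, -0.0]
ft_force: [-0.7, -0.7, 0.3]
grip_width: 0.0006
grip_force: 0.0
```

```bash
python3 - <<'E'
from h import *
o=robot.get_obs();print(o["time"],o["position"],o["ft_force"])
c=robot.camera("side");cv2.imwrite("pics/side3.png",cv2.resize(c["image"][130:400,150:450,::-1],None,fx=2,fy=2))
E
```

```text
10.05 [0.49345221 0.2147824  0.14390106] [-0.68603824 -0.65885961  0.34091969]
```

View pics/side3.png

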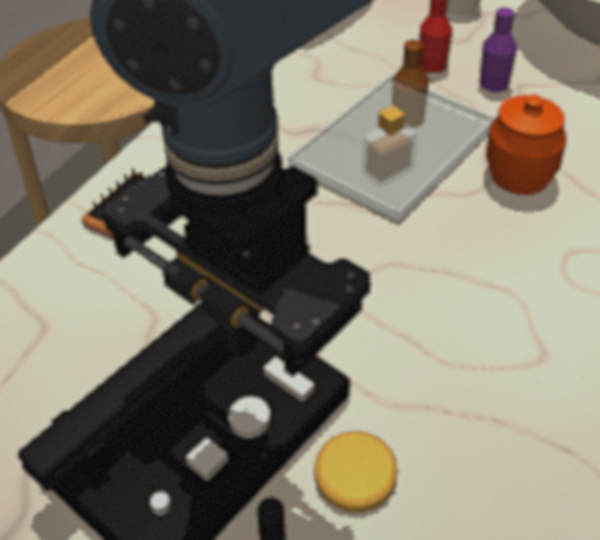

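The picture shows the round key back up at (249,416), the bar at (289,378), and the square (206,458) and small (160,502) keys as before. The straightener, compact (356,470), lipstick and jar are where they were, and the arm is clear.

```bash
python3 -c "
from rig import robot
print(robot.hand_in())"
```

```text
the job is handed in; nothing more can be done
None
```

I pressed the bar key right down, held it for 2 s and let it up, then pressed the large round key right down and let it up; nothing else looked moved in the last picture, and I handed the job in at about 10 s, with no verdict returned.

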